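# Turn the pump cover over on the inspection stand and select its light

### The job

The pump cover leaning on the inspection stand shows its green painted face: lift it out, turn it over and gently set it back so that it leans flat against the backrest with its bright machined face outwards, fully down on the ledge between the two yellow end stops. Once it is back and released, turn the selector on the blue lamp box to the green mark. Leave the other things on the bench where they are.

Things in the scene. Friction and masses are not known exactly. Their poses are not given: they have to be found in the camera images.
- cover: Loose aluminium pump cover, a plate 10 mm thick (x), 100 mm wide (y), 120 mm high (z), 0.34 kg. Origin: its centre. +x points out of the green painted face, -x out of the bright machined face (black ring groove and bore). It starts on the stand, green face outwards, its top 50 mm free above the backrest; either 100 mm edge may be uppermost in the end.
- cover_top (a point): Centre of the cover's edge that is uppermost at the start (60 mm along the cover's +z from its centre).
- bright_face (a point): Centre of the cover's bright machined face (5 mm along the cover's -x from its centre).
- stand: Fixed grey inspection stand. Origin: on the bench under its base, 160 mm (x, from -85 to +75 mm) by 150 mm (y), 12 mm thick, with a low LED bar along its outward (+x) edge. Its sloping support, seat, faces away from the robot and leans back towards the robot.
- seat: The stand's support. Origin: mid corner line of backrest and ledge, 32 mm above the bench. x: outwards, square to the backrest; y: along the ledge; z: up the backrest, 20 degrees off vertical. Backrest: plane x = 0, 104 mm wide, 70 mm high. Ledge: plane z = 0, with a lip 8 mm high at x = 26 to 30 mm and yellow end stops 22 mm high, inner faces at y = +/-58 mm.
- selector (a joint): Angle in rad of the black selector knob, growing clockwise seen from above. It clicks into four positions: 0, 0.7, 1.4 and 2.1. The green mark is at 1.4.
- selector_grip (a point): Point on the knob's vertical axis at grip height, 85 mm above the bench. The grip is an upright bar 44 mm long, 14 mm wide, from 60 to 94 mm above the bench, over a disc of radius 23 mm. A white line on top marks its pointing end. x points along the bar to its pointing end, z up.
- green_mark (a point): The green mark on the top of the blue lamp box (130 x 120 x 50 mm, fixed, white top), 42 mm from the knob's axis. The knob is on the mark when its pointing end aims at it. The other three marks are black.
- valve: Bystander: orange valve body, a spool 70 mm in diameter and 90 mm high. Origin: centre of its underside.
- flange: Bystander: steel ring flange lying flat, 90 mm in diameter, 14 mm high. Origin: centre of its underside.
- wrench: Bystander: steel wrench lying flat, 180 mm long (its x), 38 mm wide, 8 mm high. Origin: middle of its underside.
- bolt_bin: Bystander: yellow open bin of bolts, 150 x 100 x 70 mm. Origin: centre of its underside.
Not all that is in view belongs to the job. Of the things like the cover, leave any that is pink, purple or red; of the rest the larger one is meant.

How it is judged:
On the way, in this order (a step that is already met when the one before it is completed fails the run):
1. the cover is back on the stand, bright face outwards, seated and released (x of bright_face in the frame of seat between 0.006 and 0.017 m and z of cover in the frame of seat between 0.055 and 0.066 m and y of cover in the frame of seat between -0.012 and 0.012 m and angle between the x axis of cover and the x axis of seat, either way round below 0.1 rad and angle between the z axis of cover and the z axis of seat, either way round below 0.1 rad and contact force between the fingers and cover below 0.1 N and linear speed of cover below 0.02 m/s), for 0.2 s.
2. the selector is on the green mark (value of joint selector between 1.25 and 1.55 rad), for 0.2 s.
At the end, for the whole second after the job is handed in: The cover leans on the stand with its bright face outwards: bright face 6 to 17 mm in front of the backrest, cover's centre 55 to 66 mm up the slope from the ledge and within 12 mm of the stand's middle, square to it within 0.1 rad, at rest and released; the selector reads 1.4 +/- 0.15 rad (all of step 1 and all of step 2); the robot touches nothing.
It fails at once if the cover was dropped (fell freely at over 0.5 m/s) (contact force between the fingers and cover below 0.1 N and linear speed of cover above 0.5 m/s).
It fails at once if the cover was pressed hard on the stand (over 120 N) (contact force between cover and seat above 120 N).
It fails at once if a bystander was moved more than 30 mm (distance of any of valve, flange, wrench, bolt_bin from where it was at the start of the episode above 0.03 m).
It also fails if it takes over 56 s, if anything falls off the work surface, if the arm or the gripper's body presses on something with over 40 N, if the wrist force passes 120 N, or if a joint passes its speed limit or range.

### The arm

A 7-joint arm with a two-finger parallel gripper is mounted at the origin on the work surface. World frame = base frame: x ahead of the robot, y to its left, z up, the work surface at z = 0. Lengths are in m, angles in rad, forces in N, time in s.
With the tool pointing down it reaches from about 0.4 to 0.85 m from the base axis. Payload 10.4 kg.
Tool frame: the origin (TCP) lies at the very end of the fingers, on their centre line; the grasp point (between the pads) lies 19 mm behind it; z points along the fingers, y is the line along which they close (so a half turn about z gives the same grasp; the last joint's range is limited). The gripper opens to 87 mm and grips with 3 to 60 N. Pads are 19 mm wide; open, the fingers measure 117 mm over their backs; the gripper's body (75 mm by 190 mm) begins 51 mm behind the grasp point.
Start: joints at [-1.162, 0.332, -0.065, 1.46, 0.022, 1.35, -0.088], TCP at [0.262, 0.568, 0.223] pointing down, gripper open.
Joint ranges: [-2.6, 2.6], [-0.5, 2.12], [-1.47, 1.34], [0.16, 2.42], [-1.27, 4.41], [0.06, 2.06], [-2.6, 2.6]. Speed limits (rad/s): [2.22, 2.22, 2.79, 2.79, 3.14, 3.14, 3.14].

### API

Orientations are given as [roll, pitch, yaw] about the fixed x, y, z axes, in that order (R = Rz(yaw) Ry(pitch) Rx(roll)).
In Python, from bench import move_to, move_l, set_joints, command_gripper, wait, inverse_kinematics, observe, capture, calibration, IKError, job_done, trace, mark_of gives the robot as it stands. Calls block until the motion is done:
- move_to(position, orientation): joint-space move of the TCP to a pose.
- move_l(position, attitude=None, speed=0.15, max_force=None): straight line of the TCP; attitude=None keeps the orientation; speed is the mean speed in m/s. With max_force (N) it stops when the force on the tool has changed by that much, and returns True; else False.
- set_joints(angles): joint-space move.
- command_gripper(opening, effort=None): opening from 0.0 (shut) to 1.0 (fully open); effort is the grip in N (None keeps the last); returns when the fingers have stopped.
- wait(seconds).
- inverse_kinematics(position, orientation): joint angles nearest the present ones, or None.
- observe(): the state.
- capture(name): name is "side" or "top"; returns (picture, depth): 400x640x3 uint8, red, green, blue; 400x640 float32, m along the optical axis (not along the pixel's ray), 0 where there is no reading.
- calibration(name): a dict with "K" (3x3 intrinsics, pixels), "R" (3x3) and "t" (3): a world point X has camera coordinates R X + t. Camera axes: x right, y down, z forward; pixel columns grow to the right and rows downward; lengths in m; the calibration is good to about 2 mm. A picture is of the moment at which its call begins. calibration takes no time and is no camera call.
A pose or a line that the arm cannot do raises IKError and nothing moves.
- job_done(): hands the job in; it is judged then, once.
Trained networks look in the newest picture that a camera, given by its name, has taken for a name from the list of things; names that differ only in an ending like _2 or _b are one class to them, and where a whole thing is asked for, a point or a joint stands for the part that bears it (a point fixed in the world has none). Each returns a list of dicts, best first, with "confidence" (0 to 1); they miss things now and then, are a little off and sometimes report something else, mostly with a low value. They report only what shows in the picture. A call takes as long as a camera call. They do not tell look-alikes from the thing itself.
- trace(camera, query): "pixels" (400x640 bool, what is visible of it) and "point" ([column, row] as shares, 0 to 1, of the picture: columns of its width, rows of its height, amid what is visible of it).
- mark_of(camera, query): "point" ([column, row] as shares, 0 to 1, of the picture: columns of its width, rows of its height: a listed point, or the origin of a listed thing).
The state is a dict: "clock": time; "joint_pos": joint angles; "qvel": joint speeds; "effort": joint torques, N m; "ee_pos": TCP position; "eef_rot": TCP orientation; "contact_force": force on the tool from outside, world axes, zero at the start; "torque": the same for the moment, N m; "grip_width": opening from 0.0 (shut) to 1.0 (fully open); "gripper_force": force on a finger pad.
Only numpy, scipy, OpenCV 4.12 (cv2) and the standard library are available. Lean on these libraries where they do the work, as an engineer would, in place of code of your own. Each camera call takes 0.05 s, during which the arm holds its last target. There are 200 camera calls.

## Working session

There is one attempt and no reset: what is moved stays moved. The work goes in short steps, each a Python script; the robot and the scene stay as the last script left them, time stands still between calls to the robot, and variables do not carry over. Pictures are saved under pics/ and viewed, at most 10 in all, crops included, and the job is handed in when it is done.

```bash
mkdir -p pics; ls; python3 - <<'E'
from bench import *
import cv2,numpy as np
for n in("side","top"):
    p,d=capture(n); cv2.imwrite(f"pics/{n}0.png",p[:,:,::-1]); np.savez(f"{n}0.npz",p=p,d=d)
    c=calibration(n); print(n,c["K"].round(1).tolist(),"cam at",(-c["R"].T@c["t"]).round(3),"fwd",c["R"][2].round(2))
print(observe()["clock"])
E
```

```text
pics
side [[470.5, 0.0, 313.9], [0.0, 470.5, 191.5], [0.0, 0.0, 1.0]] cam at [-0.096 -0.68   0.856] fwd [ 0.54  0.58 -0.61]
top [[420.6, 0.0, 323.3], [0.0, 420.6, 201.7], [0.0, 0.0, 1.0]] cam at [0.435 0.    1.301] fwd [ 0.09  0.02 -1.  ]
0.1
```

View pics/side0.png

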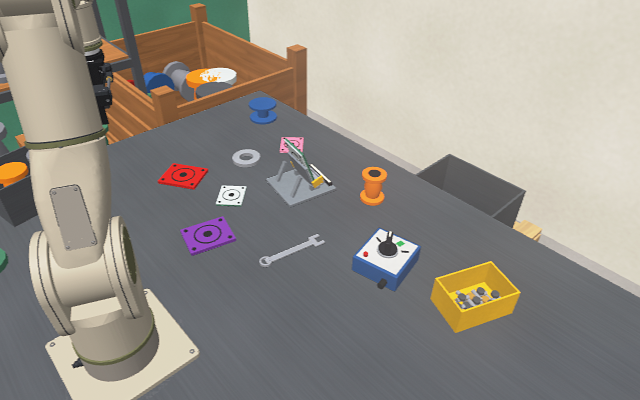

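View pics/top0.png

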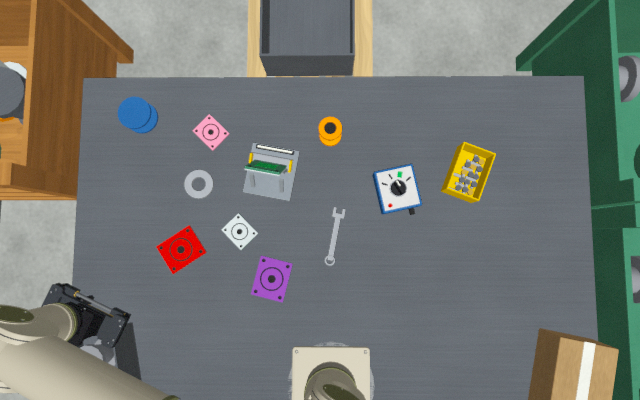

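The candidates for the cover in the top view are the green plate on the stand (268,166), pink (210,132), red (181,250), purple (271,279) and the small white one (239,231). The colours rule out pink, red and purple, the white one is smaller, and the one on the stand shows a green face. So I take the plate at (268,166) and will check it in a crop.

```bash
cat > h.py <<'E'
from bench import *
import cv2,numpy as np
def cloud(n,d):
    c=calibration(n);K=c["K"];v,u=np.mgrid[:400,:640]
    P=np.stack([(u-K[0,2])/K[0,0]*d,(v-K[1,2])/K[1,1]*d,d],-1)
    return (P-c["t"])@c["R"]
def onplane(n,u,v,z):
    c=calibration(n);r=c["R"].T@np.linalg.inv(c["K"])@[u,v,1];o=-c["R"].T@c["t"]
    return o+r*(z-o[2])/r[2]
def proj(n,X):
    c=calibration(n);x=c["K"]@(c["R"]@np.asarray(X)+c["t"]);return x[:2]/x[2]
E
python3 - <<'E'
from h import *
np.set_printoptions(precision=4,suppress=True)
T=np.load("top0.npz");S=np.load("side0.npz")
for n,q in(("top","stand"),("top","cover"),("side","cover"),("top","selector_grip")):
    for r in trace(n,q)[:4]: print(n,q,round(r["confidence"],2),(np.array(r["point"])*[640,400]).round(),r["pixels"].sum())
for n in("top","side"):
  for q in("cover","cover_top","bright_face","stand","seat","selector_grip","green_mark"):
    for r in mark_of(n,q)[:3]: print(n,q,round(r["confidence"],2),(np.array(r["point"])*[640,400]).round(1))
P=cloud("top",T["d"]); 
Z=P[135:205,235:305]; m=Z[...,2]>0.006
m2=(abs(Z[...,2]-0.012)<0.004); print("base z med",np.median(Z[...,2][m2]))
vu=np.argwhere(m)+[135,235]
lo=np.argwhere(m2)+[135,235]
pts=np.array([onplane("top",u,v,.012)[:2] for v,u in lo],np.float32)
rc=cv2.minAreaRect(pts);print("base rect",rc)
g=T["p"].astype(int);gm=(g[...,1]>g[...,0]+25)&(g[...,1]>g[...,2]+10)
for k in [(slice(135,205),slice(235,305)),(slice(160,215),slice(370,425))]:
    mm=np.zeros_like(gm);mm[k]=gm[k];print("green px",mm.sum(),np.argwhere(mm).mean(0)[::-1],P[mm].mean(0))
# lamp box top
B=P[155:220,365:430];mb=abs(B[...,2]-.05)<.005
print("box top",cv2.minAreaRect(np.array([onplane("top",u,v,.05)[:2] for v,u in np.argwhere(mb)+[155,365]],np.float32)))
mk=B[...,2]>.082;q=B[mk];print("knob n",mk.sum(),q.mean(0),np.percentile(q[:,2],90))
a=cv2.resize(T["p"][130:210,230:310],(400,400),interpolation=2);b=cv2.resize(T["p"][155:219,365:429],(400,400),interpolation=2)
c=cv2.resize(S["p"][125:215,260:350],(400,400),interpolation=2)[:,:]
cv2.imwrite("pics/crop0.png",cv2.resize(np.hstack([a,b,c]),(798,266))[:,:,::-1])
E
```

```text
top stand 0.84 [274. 177.] 1986
top cover 0.92 [266. 167.] 445
top cover 0.92 [270. 277.] 1368
top cover 0.83 [238. 234.] 689
top cover 0.79 [208. 133.] 671
side cover 0.82 [234. 194.] 517
side cover 0.8 [208. 237.] 1349
side cover 0.7 [180. 173.] 853
side cover 0.69 [298. 156.] 296
top selector_grip 0.68 [329. 134.] 588
top selector_grip 0.53 [395. 188.] 157
top cover 0.97 [240.  232.3]
top cover 0.9 [179.8 249.5]
top cover 0.82 [264.8 168. ]
top cover_top 0.96 [262.1 169.2]
top cover_top 0.95 [279.3 261.4]
top cover_top 0.84 [248.3 238.7]
top bright_face 0.94 [268.1 168.9]
top bright_face 0.91 [179.9 251.1]
top bright_face 0.85 [206.1 133.1]
top stand 0.27 [331.5 233.8]
top seat 0.65 [270.3 165.7]
top selector_grip 0.59 [398.2 186.8]
top green_mark 0.71 [397.6 173.2]
side cover 0.71 [206.7 235.5]
side cover 0.7 [232.8 193.3]
side cover 0.64 [181.3 174.5]
side cover_top 0.69 [295.3 135.5]
side cover_top 0.68 [228.6 227.2]
side cover_top 0.56 [227.7 205.4]
side bright_face 0.97 [233.1 193.7]
side bright_face 0.86 [299.2 163. ]
side bright_face 0.7 [184.  173.7]
side stand 0.56 [300.1 186.2]
side seat 0.86 [302.3 175.4]
side selector_grip 0.6 [387.6 240. ]
side green_mark 0.82 [400.3 239.9]
base z med 0.012227633490679245
base rect ((0.6699146032333374, 0.1995919942855835), (0.18420404195785522, 0.2005700320005417), 79.2337875366211)
green px 345 [265.4841 166.8696] [0.6422 0.1869 0.1126]
green px 35 [399.2857 173.9143] [ 0.631  -0.2051  0.0511]
box top ((0.5889800786972046, -0.19937193393707275), (0.12941999733448029, 0.11979536712169647), 12.5972900390625)
knob n 95 [ 0.5648 -0.1672  0.2835] 1.301310637155254
```

View pics/crop0.png

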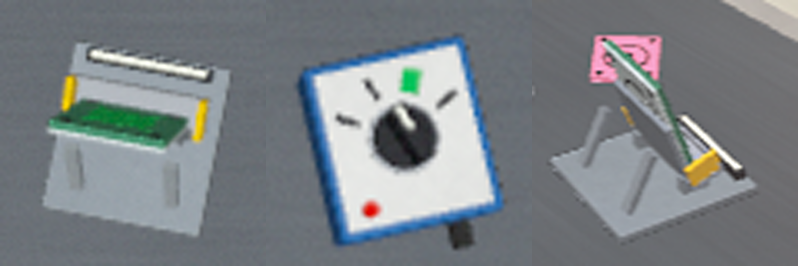

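The crop confirms that the plate on the stand is the loose cover, with its green side outwards and the bright ringed side facing the robot. The knob's white line points just left of the green mark.

```bash
python3 - <<'E'
from h import *
np.set_printoptions(precision=4,suppress=True)
T=np.load("top0.npz");S=np.load("side0.npz")
g=T["p"].astype(int);P=cloud("top",T["d"])
R,G,B=g[...,0],g[...,1],g[...,2]
W=np.zeros((400,640),bool);W[135:205,235:305]=1
gm=W&(G>R+25)&(G>B+10)
def plane(q):
    for _ in range(6):
        c=q.mean(0);n=np.linalg.svd(q-c,full_matrices=False)[2][2];e=(q-c)@n
        q=q[abs(e)<max(.003,2*e.std())] 
    return c,n*np.sign(n[0]),len(q),e.std()
c,n,k,s=plane(P[cv2.erode(gm.astype(np.uint8),np.ones((3,3)))>0]);print("green plane",c,n,k,s,"tilt",np.degrees(np.arcsin(n[2])),"yaw",np.degrees(np.arctan2(n[1],n[0])))
# yellow stops
ym=W&(R>150)&(G>110)&(B<110);l,lab,st,ce=cv2.connectedComponentsWithStats(ym.astype(np.uint8))
for i in range(1,l):
    if st[i,4]>8: print("stop",ce[i],st[i,4],P[lab==i].mean(0),P[lab==i].max(0))
# LED bar (white)
wm=W&(g.min(-1)>215);pt=np.argwhere(wm);z=np.median(P[wm][:,2]);q=np.array([onplane("top",u,v,z)[:2] for v,u in pt],np.float32);print("LED z",z,cv2.minAreaRect(q))
# base
bm=W&(g.min(-1)>105);bm[:178]=0
bb=np.array([onplane("top",u,v,.012)[:2] for v,u in np.argwhere(bm)],np.float32)
print("base lower part",cv2.minAreaRect(bb),cv2.boxPoints(cv2.minAreaRect(bb)))
# green face extents
q=P[gm];q=q[abs((q-c)@n)<.006]
ya=np.array([-n[1],n[0],0])/np.hypot(n[0],n[1]);za=np.cross(n,ya)
print("extent y",np.percentile((q-c)@ya,[0,1,50,99,100]),"z",np.percentile((q-c)@za,[0,1,50,99,100]))
print("cover est",za)
# back side (side cam)
Q=cloud("side",S["d"]);m=np.zeros((400,640),bool);m[125:215,260:350]=1
d=(Q-c)@n;yy=(Q-c)@ya;zz=(Q-c)@za
for lo,hi,nm in((.0,.08,"upper"),(-.06,.0,"lower")):
    k=m&(zz>lo)&(zz<hi)&(abs(d)<.03)&(abs(yy)<.07);print(nm,k.sum(),np.percentile(d[k],[5,25,50,75,95]),np.percentile(yy[k],[1,99]),np.percentile(zz[k],[1,99]))
# knob
k=np.zeros((400,640),bool);k[165:205,380:415]=1;kz=k&(P[...,2]>.08)&(P[...,2]<.11)
print("knob",kz.sum(),P[kz].mean(0),cv2.minAreaRect(P[kz][:,:2].astype(np.float32)))
wl=kz&(g.min(-1)>120);print("white line",wl.sum(),P[wl].mean(0))
dk=k&(g.max(-1)<110)&(abs(P[...,2]-.05)<.006);print("marks/disc", dk.sum())
for row in g[172:204,384:414].mean(-1).astype(int): print(' '.join(f'{x:3d}' for x in row))
E
```

```text
green plane [0.6423 0.186  0.114 ] [ 0.9159 -0.1753  0.3612] 218 0.0009507573217279471 tilt 21.174266391735266 yaw -10.835818905626795
stop [250.2973 157.4054] 37 [0.6825 0.244  0.0473] [0.7032 0.2602 0.0931]
stop [290.0286 165.8857] 35 [0.6553 0.1225 0.0531] [0.6736 0.1293 0.0661]
LED z 0.02382346628757904 ((0.7142263650894165, 0.17413312196731567), (0.10484250634908676, 0.004484587348997593), 79.4828109741211)Traceback (most recent call last):
  File "<stdin>", line 22, in <module>
  File "h.py", line 8, in onplane
    c=calibration(n);r=c["R"].T@np.linalg.inv(c["K"])@[u,v,1];o=-c["R"].T@c["t"]
ValueError: time passes only in moves, steps and waits
```

```bash
sed -i 's/^def cloud/import functools\ncal=functools.lru_cache(calibration)\ndef cloud/; s/c=calibration(n)/c=cal(n)/' h.py; python3 - <<'E'
from h import *
np.set_printoptions(precision=4,suppress=True)
T=np.load("top0.npz");S=np.load("side0.npz")
g=T["p"].astype(int);P=cloud("top",T["d"])
R,G,B=g[...,0],g[...,1],g[...,2]
W=np.zeros((400,640),bool);W[135:205,235:305]=1
gm=W&(G>R+25)&(G>B+10)
bm=W&(g.min(-1)>105);bm[:178]=0
bb=np.array([onplane("top",u,v,.012)[:2] for v,u in np.argwhere(bm)],np.float32)
print("base lower part",cv2.minAreaRect(bb),cv2.boxPoints(cv2.minAreaRect(bb)))
c=np.array([0.6423,.186,.114]);n=np.array([0.9159,-.1753,.3612])
q=P[gm];q=q[abs((q-c)@n)<.006]
ya=np.array([-n[1],n[0],0])/np.hypot(n[0],n[1]);za=np.cross(n,ya)
print("extent y",np.percentile((q-c)@ya,[0,1,50,99,100]),"z",np.percentile((q-c)@za,[0,1,50,99,100]),za)
Q=cloud("side",S["d"]);m=np.zeros((400,640),bool);m[125:215,260:350]=1
d=(Q-c)@n;yy=(Q-c)@ya;zz=(Q-c)@za
for lo,hi,nm in((.02,.08,"upper"),(-.06,.0,"lower")):
    k=m&(zz>lo)&(zz<hi)&(abs(d)<.03)&(abs(yy)<.07);print(nm,k.sum(),np.percentile(d[k],[5,25,50,75,95]),np.percentile(yy[k],[1,99]),np.percentile(zz[k],[1,99]))
k=np.zeros((400,640),bool);k[165:205,380:415]=1;kz=k&(P[...,2]>.08)&(P[...,2]<.11)
print("knob",kz.sum(),P[kz].mean(0),cv2.minAreaRect(P[kz][:,:2].astype(np.float32)))
wl=kz&(g.min(-1)>120);print("white line",wl.sum(),P[wl].mean(0))
K=k&(g.max(-1)<100);K=cv2.morphologyEx(K.astype(np.uint8),cv2.MORPH_OPEN,np.ones((5,5)));vu=np.argwhere(K).mean(0);print("disc px",vu[::-1],[onplane("top",vu[1],vu[0],z) for z in(.055,.09)])
print("green mark",onplane("top",399.3,173.9,.05))
dm=k&(g.max(-1)<120)&(K==0);l,lab,st,ce=cv2.connectedComponentsWithStats(dm.astype(np.uint8))
for i in range(1,l):
    if st[i,4]>3: print("mark",ce[i],st[i,4],onplane("top",*ce[i],.05))
E
```

```text
base lower part ((0.5842154622077942, 0.1898234337568283), (0.08102709800004959, 0.21492783725261688), 0.03127092123031616) [[0.5436 0.2973]
 [0.5438 0.0823]
 [0.6248 0.0824]
 [0.6247 0.2973]]
extent y [-0.0469 -0.0466  0.0005  0.05    0.0515] z [-0.0752 -0.0694  0.004   0.0401  0.0424] [-0.3548  0.0679  0.9325]
upper 141 [-0.0105 -0.0096 -0.0071 -0.0035 -0.0007] [-0.0479  0.054 ] [0.0202 0.0399]
lower 266 [-0.0179 -0.0171 -0.0152 -0.0108 -0.0032] [-0.0622  0.052 ] [-0.0597 -0.0008]
knob 84 [ 0.5888 -0.1985  0.092 ] ((0.5887643694877625, -0.19905990362167358), (0.04325895756483078, 0.014104410074651241), 32.46882629394531)
white line 19 [ 0.5999 -0.1934  0.0942]
disc px [397.4715 189.1057] [array([ 0.5847, -0.1984,  0.055 ]), array([ 0.5805, -0.1928,  0.09  ])]
green mark [ 0.6312 -0.2053  0.05  ]
mark [387.8507 166.2985] 67 [ 0.6543 -0.1714  0.05  ]
mark [413.75 167.  ] 8 [ 0.6521 -0.2488  0.05  ]
mark [390.25 176.5 ] 4 [ 0.6234 -0.1782  0.05  ]
mark [408.2 178.2] 5 [ 0.6182 -0.2317  0.05  ]
mark [394.5556 182.6667] 9 [ 0.6047 -0.1908  0.05  ]
mark [402.1852 184.1481] 27 [ 0.6003 -0.2135  0.05  ]
mark [383.8333 183.6667] 6 [ 0.6017 -0.1588  0.05  ]
mark [391.75 191.5 ] 4 [ 0.5781 -0.1821  0.05  ]
mark [380.  202.5] 4 [ 0.5452 -0.1468  0.05  ]
```

The knob centre is (0.589,-0.199), with the bar at about +32° and green at about -8°. It therefore sits at 0.7 and needs a 40° clockwise turn. The cover plane is tilted about 20° with yaw about -10.6°, and heights agree with the given geometry to within 3 mm. Moving to grasp.

```bash
cat >> h.py <<'E'
from scipy.spatial.transform import Rotation as Ro
yaw=np.radians(-10.6);t=np.radians(20)
hx=np.array([np.cos(yaw),np.sin(yaw),0]);up=np.array([0,0,1.])
xs=hx*np.cos(t)+up*np.sin(t);ys=np.cross(up,hx);zs=np.cross(xs,ys)
c=np.array([0.6423,.186,.114])+.0015*ys
TOP=c+zs*((.1482-c[2])/zs[2])-.005*xs     # centre of cover top edge
SEAT=TOP-.12*zs-.005*xs
def rpy(sgn):   # tool z=-zs, tool y=sgn*xs
    y=sgn*xs;z=-zs;return Ro.from_matrix(np.stack([np.cross(y,z),y,z],1)).as_euler("xyz")
G=TOP-.032*zs
def st(m=""):
    o=observe();print(m,"clk",round(o["clock"],2),"p",np.round(o["ee_pos"],4),"F",np.round(o["contact_force"],1),"grip",np.round(o["grip_width"],3),np.round(o["gripper_force"],1),"q7",np.round(o["joint_pos"][6],2));return o
E
python3 - <<'E'
from h import *
print("TOP",TOP,"SEAT",SEAT)
best=None
for s in(1,-1):
    for h in (0,.1,.2): 
        q=inverse_kinematics(G+h*zs,rpy(s));print(s,h,None if q is None else np.round(q,2))
    if q is not None and abs(q[6])>=.6 and (best is None or abs(abs(q[6])-1.57)<best[0]): best=(abs(abs(q[6])-1.57),s)
print(best);s=best[1]
open("sgn","w").write(str(s))
command_gripper(.5,30)
move_to(G+.1*zs,rpy(s));st()
if move_l(G,speed=.1,max_force=12): print("CONTACT")
st("down");p,_=capture("side");p2,_=capture("top")
cv2.imwrite("pics/g1.png",np.hstack([cv2.resize(x,(400,400)) for x in(p[80:220,230:370],p2[120:210,220:310])])[:,:,::-1])
E
```

```text
TOP [0.62572228 0.19062848 0.1464899 ] SEAT [0.66144603 0.18394296 0.03201668]
1 0 [-0.78  0.3   0.36  1.81  0.14  0.77 -0.72]
1 0.1 [-0.82  0.14  0.34  1.77  0.2   0.97 -0.76]
1 0.2 [-0.87  0.02  0.33  1.7   0.24  1.17 -0.8 ]
-1 0 [-0.48  0.29  0.01  1.79  0.29  0.8   2.31]
-1 0.1 [-0.55  0.15  0.05  1.76  0.26  0.98  2.34]
-1 0.2 [-0.62  0.03  0.07  1.68  0.25  1.17  2.34]
(np.float64(0.7694927653343553), -1)
 clk 4.06 p [0.6027 0.1957 0.2104] F [ 0.4  0.1 -0.2] grip 0.498 0.0 q7 2.33
down clk 5.21 p [0.6368 0.1889 0.1172] F [ 0.2 -0.5 -0.1] grip 0.497 0.0 q7 2.33
```

View pics/g1.png

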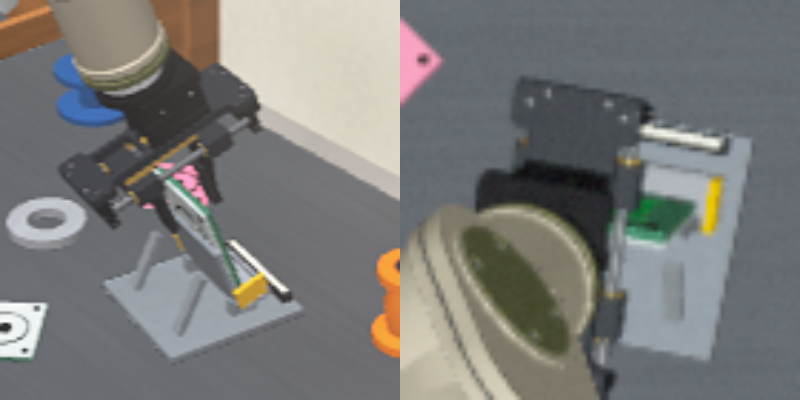

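The cover's free top sits between the two fingers, roughly centred (about (190,190) in the left half), and nothing is touching. I'll close gently, check the force, then lift and flip.

```bash
python3 - <<'E'
from h import *
s=int(open("sgn").read())
command_gripper(0.0,8);o=st("closed 8N");print("F in seat",[round(float(np.dot(o["contact_force"],a)),1) for a in(xs,ys,zs)])
command_gripper(0.0,35);st("35N")
move_l(G+.02*zs,speed=.06);st("20mm")
move_l(G+.19*zs,speed=.12);o=st("up")
q=list(o["joint_pos"]);q[6]-=np.pi*np.sign(q[6]);set_joints(q);o=st("flipped");print(np.round(o["eef_rot"],3),rpy(-s).round(3))
p,_=capture("side");p2,_=capture("top")
cv2.imwrite("pics/g2.png",np.hstack([cv2.resize(x,(400,400)) for x in(p[50:220,210:380],p2[110:230,210:330])])[:,:,::-1])
E
```

```text
closed 8N clk 5.98 p [0.6363 0.1886 0.1163] F [-1.9  0.3  0. ] grip 0.116 8.0 q7 2.33
F in seat [-1.8, -0.0, 0.7]
35N clk 6.2 p [0.6363 0.1886 0.1164] F [-1.8 -0.2  1.1] grip 0.112 35.0 q7 2.33
20mm clk 6.68 p [0.6295 0.1901 0.1354] F [-0.1  0.2 -3.3] grip 0.108 35.0 q7 2.33
up clk 8.25 p [0.5725 0.2003 0.294 ] F [ 0.4  0.7 -4.1] grip 0.11 35.0 q7 2.34
flipped clk 10.9 p [0.5725 0.2003 0.294 ] F [ 0.5  0.3 -3.8] grip 0.114 35.0 q7 -0.8
[2.794e+00 1.000e-03 1.386e+00] [2.793 0.    1.386]
```

View pics/g2.png

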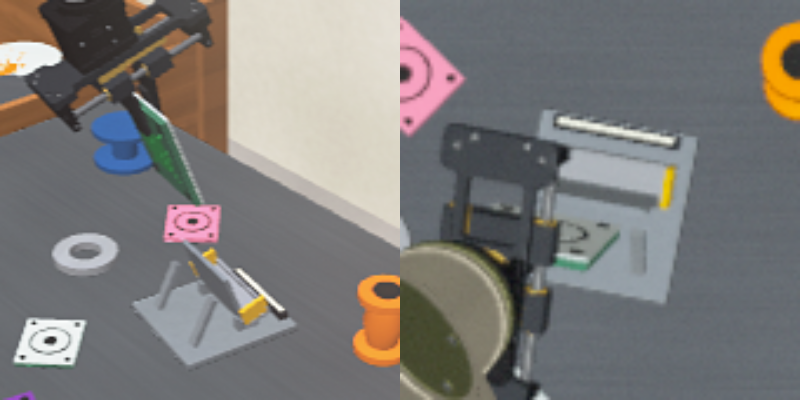

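The cover is flipped, with its green side now facing the robot (left half, about (175,155)) and its bright ring face outwards (right half, about (575,235)). I'll lower it 3 mm off the backrest, then bring it in against the backrest and down with force stops.

```bash
python3 - <<'E'
from h import *
p0=np.array(observe()["ee_pos"]);G1=G+.0*xs
move_l(G1+.003*xs+.19*zs,speed=.08)
print(move_l(G1+.003*xs+.02*zs,speed=.1,max_force=8));st("near")
print(move_l(G1+.003*xs+.005*zs,speed=.03,max_force=6));st("near2")
print(move_l(G1-.000*xs+.005*zs,speed=.015,max_force=4));st("in")
print(move_l(G1-.004*zs,speed=.012,max_force=6));o=st("ledge")
d=np.array(o["ee_pos"])-G;print("off seat",[round(float(d@a),4) for a in(xs,ys,zs)],[round(float(np.dot(o["contact_force"],a)),1) for a in(xs,ys,zs)])
p,_=capture("side");p2,_=capture("top")
cv2.imwrite("pics/g3.png",np.hstack([cv2.resize(x,(400,400)) for x in(p[80:220,230:370],p2[120:210,220:310])])[:,:,::-1])
E
```

```text
False
near clk 13.1 p [0.6327 0.1896 0.1369] F [-0.7  0.6 -3.1] grip 0.111 35.0 q7 -0.8
False
near2 clk 13.75 p [0.6376 0.1884 0.1221] F [ 0.4  0.5 -3.5] grip 0.113 35.0 q7 -0.81
False
in clk 14.1 p [0.6347 0.189  0.1212] F [-0.6 -0.3 -3.8] grip 0.111 35.0 q7 -0.81
True
ledge clk 14.6 p [0.6364 0.1886 0.1164] F [-3.2 -1.   5.9] grip 0.114 35.0 q7 -0.81
off seat [-0.0001, -0.0001, -0.0] [-0.8, -1.6, 6.5]
```

View pics/g3.png

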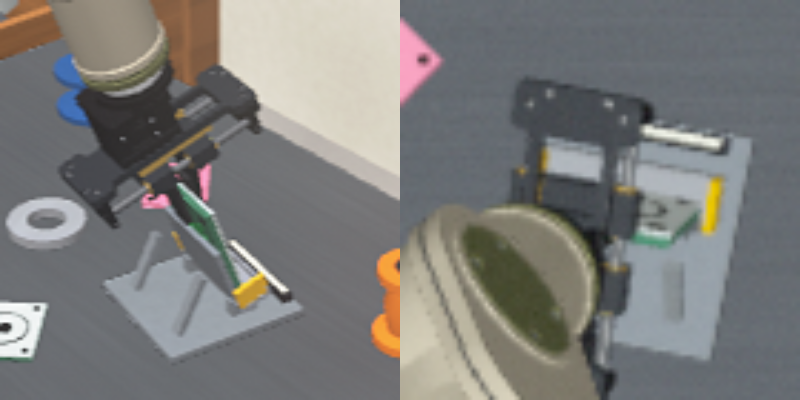

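The cover is on the ledge at the same TCP height it was picked from, and it sits between the stops (right half, cover about (668,220), stop at (712,205)). I'll release it, retreat and verify.

```bash
python3 - <<'E'
from h import *
command_gripper(0.0,5);command_gripper(.16);wait(.2);st("rel");command_gripper(.5);st("open")
move_l(G+.13*zs,speed=.12)
o=st("up");q=list(o["joint_pos"]);q[0]-=.9;set_joints(q);st("clear")
p,d=capture("side");p2,d2=capture("top")
P=cloud("top",d2)
loc=np.stack([(P-SEAT)@a for a in(xs,ys,zs)],-1)
m=(loc[...,0]>-.02)&(loc[...,0]<.03)&(abs(loc[...,1])<.056)&(loc[...,2]>.03)&(loc[...,2]<.13)
print(m.sum(),"x pct",np.percentile(loc[m][:,0],[5,25,50,75,95]).round(4),"y",np.percentile(loc[m][:,1],[1,99]).round(4),"z",np.percentile(loc[m][:,2],[1,99]).round(4))
A=loc[m];A=A[(A[:,0]>.003)];r=np.linalg.lstsq(np.c_[np.ones(len(A)),A[:,1:]],A[:,0],rcond=None)[0];print("plane x=a+by+cz",r.round(4),"x at centre",r@[1,0,.06])
cv2.imwrite("pics/g4.png",np.hstack([cv2.resize(x,(400,400)) for x in(p[110:210,250:350],p2[120:210,220:310])])[:,:,::-1])
E
```

```text
rel clk 15.5 p [0.6354 0.1882 0.1148] F [-0.1  0.1 -0.9] grip 0.157 0.0 q7 -0.81
open clk 16.31 p [0.6354 0.1882 0.1149] F [0.4 0.2 1. ] grip 0.499 0.0 q7 -0.81
up clk 17.55 p [0.5926 0.1964 0.2376] F [ 0.1  0.1 -0. ] grip 0.503 0.0 q7 -0.8
clear clk 19.49 p [0.2159 0.5858 0.2376] F [-0.3 -0.3  0.3] grip 0.503 0.0 q7 -0.8
368 x pct [0.0011 0.0066 0.0098 0.0105 0.0111] y [-0.0517  0.0475] z [0.0332 0.1245]
plane x=a+by+cz [ 0.0128  0.0035 -0.0398] x at centre 0.010376943900116035
```

View pics/g4.png

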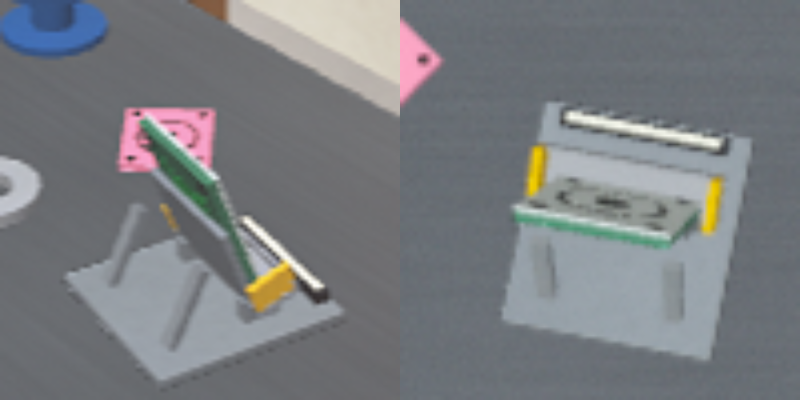

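The cover leans seated with its bright face outwards: the face is 10 mm in front of the backrest, y is about -2 mm, and it lies between the stops. Next, the knob.

```bash
python3 - <<'E'
from h import *
C=np.array([.5888,-.199]);a0=np.radians(32);dl=.7
def dn(a,k):  # tool y along bar+90deg (+k*pi)
    th=a+np.pi/2+k*np.pi;y=np.array([np.cos(th),np.sin(th),0]);z=np.array([0,0,-1.]);return Ro.from_matrix(np.stack([np.cross(y,z),y,z],1)).as_euler("xyz")
o=observe();p=np.array(o["ee_pos"]);move_l(p+[0,0,.1],speed=.2)
k=min((0,1),key=lambda k:max([9 if q is None else abs(q[6]) for q in(inverse_kinematics([*C,.2],dn(a,k)) for a in(a0,a0-dl))]))
move_to([*C,.22],dn(a0,k));st("above")
command_gripper(.5,8)
print(move_l([*C,.067],speed=.1,max_force=10));st("down")
command_gripper(0,8);o=st("closed");command_gripper(0,25)
print("grip width mm",o["grip_width"]*87,"torque",np.round(o["torque"],2))
for i in range(1,9): move_l([*C,.067],dn(a0-dl*i/8,k),speed=.05)
o=st("turned");print("torque",np.round(o["torque"],2),np.round(o["eef_rot"],3))
command_gripper(.5);wait(.2);move_l([*C,.22],speed=.15);st("up")
o=observe();q=list(o["joint_pos"]);q[0]+=.7;set_joints(q);o=st("clear");
p,d=capture("side");p2,d2=capture("top");P=cloud("top",d2)
kk=np.zeros((400,640),bool);kk[165:205,380:415]=1;kz=kk&(P[...,2]>.08)&(P[...,2]<.11)
print("knob",kz.sum(),cv2.minAreaRect(P[kz][:,:2].astype(np.float32)))
cv2.imwrite("pics/g5.png",np.hstack([cv2.resize(x,(400,400)) for x in(p2[155:219,365:429],p2[110:230,210:330])])[:,:,::-1])
E
```

```text
above clk 23.31 p [ 0.5892 -0.198   0.2199] F [ 1.1  0.4 -1. ] grip 0.501 0.0 q7 -0.46
False
down clk 25.21 p [ 0.5892 -0.1991  0.0676] F [-0.1  0.4  0.6] grip 0.501 0.0 q7 -0.37
closed clk 25.83 p [ 0.5894 -0.2     0.0672] F [ 3.2 -3.7 -3.1] grip 0.161 8.0 q7 -0.37
grip width mm 14.00957473553531 torque [-0.9  -0.58  0.05]
turned clk 28.05 p [ 0.5894 -0.2004  0.0672] F [ 4.3 -4.  -4.5] grip 0.158 25.0 q7 -0.99
torque [-1.23 -0.85  0.09] [ 3.139e+00 -2.000e-03 -1.430e-01]
up clk 30.23 p [ 0.5885 -0.1987  0.2191] F [ 0.1 -0.6  0.2] grip 0.499 0.0 q7 -1.07
clear clk 31.79 p [ 0.3237 -0.5302  0.2188] F [-0.   0.  -0.6] grip 0.5 0.0 q7 -1.07
knob 82 ((0.5888392925262451, -0.19956031441688538), (0.014165801927447319, 0.043985385447740555), 81.73407745361328)
```

View pics/g5.png

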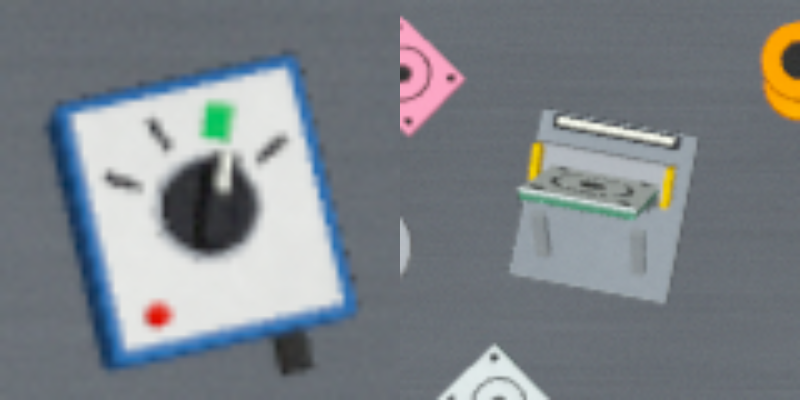

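The bar measures -8.3°, which matches the green mark (-8°): the white line at (225,170) aims at the mark at (217,120). The cover is still seated at (600,190) in the right half, and the arm is clear of everything.

```bash
python3 -c "
from bench import *
print(job_done())"
```

```text
the job is handed in; nothing more can be done
None
```

I turned the cover over and set it back on the ledge with its bright face outwards, turned the selector to the green mark, and handed the job in; no verdict was returned.

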